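# Pulse the dispensary tablet mill

### The arm

A 6-joint arm with a two-finger parallel gripper is mounted at the origin on the work surface. World frame = base frame: x ahead of the robot, y to its left, z up, the work surface at z = 0. Lengths are in m, angles in rad, forces in N, time in s.
With the tool pointing down it reaches from about 0.25 to 0.775 m from the base axis. Payload 4 kg.
Tool frame: the origin (TCP) lies midway between the tips of the shut fingers; the grasp point (between the pads) lies 19 mm behind it; z points along the fingers, y is the line along which they close (so a half turn about z gives the same grasp; the last joint's range is limited). The gripper opens to 94 mm and grips with 3 to 60 N. Pads are 16 mm wide; open, the fingers measure 119 mm over their backs; the gripper's body (75 mm by 177 mm) begins 78 mm behind the grasp point.
Start: joints at [-1.306, 0.087, 1.371, -0, 1.684, -0.103], TCP at [0.198, -0.513, 0.206] pointing down, gripper open.
Joint ranges: [-3.1, 3.1], [-0.76, 2.03], [0.27, 2.55], [-1.08, 4.22], [0.17, 2.65], [-2.57, 2.57]. Speed limits (rad/s): [2.79, 2.79, 3.14, 3.14, 3.14, 3.14].

### API

Orientations are given as [roll, pitch, yaw] about the fixed x, y, z axes, in that order (R = Rz(yaw) Ry(pitch) Rx(roll)).
In Python, from bench import sensors, eyes, job gives the robot as it stands.
- The arm moves only by the tool arm_command, never from a script. Its argument "series" is a list of rows, each a list of 7 numbers: the opening, from 0 (shut) to 1 (fully open), then the shift along the tool's x, y, z in cm, then the turn, a rotation vector about the tool's x, y, z in rad. In form: [[fingers, dx, dy, dz, wx, wy, wz], ...]. A call has 1 to 20 rows; each row shifts and turns the commanded pose from where the row before left it, along the tool's axes as they then stand; what a row does not reach is not made up. A row lasts 1/10 s, in which the tool goes at most 50 mm and 8.59 degrees, less where a joint would pass 70% of its speed; a pose out of reach is approached as far as the arm can. A call with a gripper value outside its range is refused whole. The fingers move at their own pace and stop on an object; the grip force is fixed at half the most. Time passes only in rows, so rows that do not move let the fingers close. It gives the time, the measured TCP pose, the force and the opening at its end, in the units of the state.
- sensors.get_obs(): the state, without advancing time (a new reading comes with each control period).
- eyes.snapshot(name): name is "scene" or "top" or "wrist"; returns the picture (420x560x3 uint8, blue, green, red); there is no depth.
- eyes.get_calibration(name): a dict with "mtx" (3x3 intrinsics, pixels), "k1" (the pictures are not rectified: a ray, as slopes to the right and down, at radius r is drawn at 1 + k1 r^2 times it, then the intrinsics apply), "R" (3x3) and "t" (3): a world point X has camera coordinates R X + t. Camera axes: x right, y down, z forward; pixel columns grow to the right and rows downward; lengths in m; the calibration is good to about 2 mm. A picture is of the moment at which its call begins: read the wrist's pose just before it. get_calibration takes no time and is no camera call; for the wrist camera it gives the pose at the moment of the call.
- job.close_job(): hands the job in, once; it reports no verdict.
The state is a dict: "time": time; "joint_positions": joint angles; "qvel": joint speeds; "joint_torque": joint torques, N m; "tool_pos": TCP position; "ee_rot": TCP orientation; "wrist_force": force on the tool from outside, world axes, zero at the start; "wrist_torque": the same for the moment, N m; "width": finger opening in m.
Only numpy, scipy, OpenCV 4.12 (cv2) and the standard library are available. Lean on these libraries where they do the work, as an engineer would, in place of code of your own. Each camera call takes 0.05 s, during which the arm holds its last target. There are 200 camera calls.

### The job

Switch the tablet mill on by pulling its power knob up to its stop. Then fit the loose lid on the grinding bowl, bar in line with the two entry gaps so that it drops fully home, and turn it clockwise against its spring half-way to the lock (an eighth of a turn), without ever letting it click into the lock. Finish while still holding the lid there so that the mill stays pulsing, and leave the pill bottle, the carton and the pen pot standing where they are.

Things in the scene. Friction and masses are not known exactly. Their poses are not given: they have to be found in the camera images.
- mill: Tablet mill, fixed on the desk. Origin: centre of its underside; x and y along its sides, z up. White housing 150 mm (x) by 240 mm (y), flat deck 60 mm high. The bowl's axis is at x 0, y +50 mm, its round tower and collar (120 and 106 mm in diameter) reaching 124 mm; the power knob is at x 0, y -80 mm. Nothing else on it is taller than 10 mm above the deck.
- mill_bowl (a point): Centre of the bowl's mouth, on its axis, level with the collar's top (124 mm above the table); axes as the mill's. The collar's inner ledge (9 mm thick) leaves a 68 mm round opening with two entry gaps, each 17 mm wide, on opposite sides at +x and -x; below the ledge is the track for the lid's pins.
- half_mark (a point): The middle one of three raised ribs on the collar's rim, 50 mm from the axis: ribs stand at the entry gap, 45 degrees clockwise from above (half-way, pulse: this one) and 90 degrees (lock); the same again on the other side. With the lid half-way, its bar points along the line of the two half-way ribs.
- lid_grip (a point): Centre of the grip bar of the loose lid (about 110 to 220 g), which at first lies right way up on the table, this point 47 mm above it. Bar: 56 mm long (x), 18 mm thick (y), 15 mm up and down from here; pinch it across y. Under it a round flange 94 mm in diameter, 6 mm thick, top 15 mm below this point. Fully home, the flange rests on the collar and this point is 21 mm above mill_bowl.
- lid_pins (a point): On the lid's axis, midway between its two round steel pins (8 mm thick, along +x and -x, 81 mm over their ends), 36 mm below lid_grip. The plug round it is 64 mm in diameter (2 mm clearance all round in the collar), its nose tapering to 50 mm at the lid's underside. The pins pass the gaps when x lines up with the mill's x within about 6 degrees; either way round will do.
- knob_head (a point): Centre of the head of the power knob: a black round head 30 mm in diameter and 19 mm high on a 12 mm stem, pointing straight up from the mill's deck; this point lies about 23 mm above the deck when pushed in and rises with the knob.
- power_knob (a joint): How far the power knob is pulled up, in m: about 0 to 0.002 at the start (off), 0.012 at its stop (on). It takes about 5 N at first and 8 N at the stop against its spring, and its detent keeps it where it is left.
- pulse_ring (a joint): Clockwise turn (rad) of the sprung ring under the collar: 0 at rest. The lid's pins meet it after 8 degrees, then it follows (lid angle less 0.14): about 0.65 half-way. It resists with 0.05 N m at first, 0.12 half-way, and turns the lid back if let go. The lid cannot turn anticlockwise. Two sprung pawls are met at 71 degrees of lid angle and click over at 80; the lock is at 90.
- bottle_mid (a point): Bystander: closed white pill bottle, 48 mm in diameter, 88 mm high, standing on the table; the point is half-way up.
- carton_mid (a point): Bystander: white medicine carton 55 by 100 mm, 62 mm high, on the table; the point is its centre.
- pot_mid (a point): Bystander: round pen pot 72 mm in diameter, 90 mm high, its pens reaching 145 mm; the point is on its axis 45 mm up.

How it is judged:
On the way, in this order (a step that is already met when the one before it is completed fails the run):
1. the power knob is pulled up to its stop (value of joint power_knob above 0.0103 m), for 0.2 s.
2. the lid has dropped fully home with its pins in the entry gaps (horizontal distance between lid_grip and mill_bowl below 0.005 m and z of lid_grip in the frame of mill_bowl below 0.0235 m and angle between the x axis of lid_grip and the x axis of mill_bowl, either way round below 0.3 rad), for 0.1 s.
At the end, for the whole second after the job is handed in: The power knob is out to within 1.7 mm of its stop; the lid is home on the collar (within 5 mm of the bowl's axis, upright, lifted less than 3.5 mm), turned 33 to 57 degrees clockwise of the entry gaps with the pulse ring following it, and at rest while the fingers still hold it (value of joint power_knob above 0.0103 m and horizontal distance between lid_grip and mill_bowl below 0.005 m and z of lid_grip in the frame of mill_bowl below 0.0245 m and angle between lid_grip's own z axis and vertical below 0.08 rad and angle between the x axis of lid_grip and the x axis of mill_bowl, either way round between 0.57 and 1 rad and value of joint pulse_ring between 0.38 and 0.92 rad and velocity of joint pulse_ring between -0.1 and 0.1 rad/s and contact force between the fingers and lid above 2 N); the arm keeps its last pose, push and grip.
It fails at once if the lid is turned into the lock click (horizontal distance between lid_grip and mill_bowl below 0.008 m and z of lid_grip in the frame of mill_bowl below 0.026 m and angle between the x axis of lid_grip and the x axis of mill_bowl, either way round above 1.33 rad).
It fails at once if the pill bottle is shifted or tipped (distance of bottle_mid from where it was at the start of the episode above 0.03 m or angle between bottle_mid's own z axis and vertical above 0.4 rad).
It fails at once if the carton is shifted or tipped (distance of carton_mid from where it was at the start of the episode above 0.03 m or angle between carton_mid's own z axis and vertical above 0.4 rad).
It fails at once if the pen pot is shifted or tipped (distance of pot_mid from where it was at the start of the episode above 0.03 m or angle between pot_mid's own z axis and vertical above 0.4 rad).
It also fails if it takes over 56 s, if anything falls off the work surface, if the arm or the gripper's body presses on something with over 40 N, if the wrist force passes 120 N, or if a joint passes its speed limit or range.

## Working session

There is one attempt and no reset: what is moved stays moved. The work goes in short steps, Python scripts to look and compute and a tool call to move; the robot and the scene stay as the last step left them, time stands still between calls to the robot, and variables do not carry over. Pictures are saved under pics/ and viewed, on a budget of 10 in all, crops included, one or two more only if the job needs it, and the job is handed in when it is done.

Besides the shell and the picture viewer there is one more tool, called as name(argument=value, ...), one argument or row to a line, values as JSON. arm_command: Moves the arm, as the interface text tells. Its arguments: {"type":"object","properties":{"series":{"type":"array","items":{"type":"array","items":{"type":"number"}}}},"required":["series"]}

```bash
mkdir -p pics
cat > h.py <<'E'
import numpy as np, cv2
from bench import sensors, eyes, job
def cal(n):
    c=eyes.get_calibration(n); return [np.array(c[k],float) for k in("mtx","k1","R","t")]
def ray(n,u,v,c=None):
    K,k,R,t=c or cal(n)
    d=(np.linalg.inv(K)@[u,v,1])[:2]; s=d.copy()
    for _ in range(30): s=d/(1+k*(s@s))
    return -R.T@t, R.T@np.array([s[0],s[1],1])
def atz(n,u,v,z,c=None):
    o,d=ray(n,u,v,c); return o+d*(z-o[2])/d[2]
def proj(n,X,c=None):
    K,k,R,t=c or cal(n); p=R@np.array(X)+t; s=p[:2]/p[2]; s=s*(1+k*(s@s)); return (K@[*s,1])[:2]
E
python3 - <<'E'
from h import *
for n in("top","scene"):
    cv2.imwrite(f"pics/{n}0.png",cv2.resize(eyes.snapshot(n),(800,600),interpolation=cv2.INTER_CUBIC))
    K,k,R,t=cal(n);print(n,-R.T@t,k,K[0,0])
o=sensors.get_obs();print(o)
E
```

```text
top [0.46757485 0.08864968 1.30448516] 0.02059195116961015 523.1791841418107
scene [1.2195843  0.67735602 0.8372356 ] 0.008476906110786686 473.37488946848214
{'time': 0.1, 'joint_positions': array([-1.30606161e+00,  8.78812569e-02,  1.37209865e+00,  1.53994994e-05,
        1.68361729e+00, -1.03078279e-01]), 'qvel': array([-1.86263541e-03, -1.78295660e-03, -3.54637355e-03, -1.06608689e-04,
       -5.49361636e-05,  9.39092202e-04]), 'joint_torque': array([ 1.97215682e-03, -3.41254056e+01, -3.03300977e+01,  7.21287285e-02,
        3.04567243e-02, -9.92369451e-05]), 'tool_pos': array([ 0.19764665, -0.51272312,  0.20442342]), 'ee_rot': array([-3.13960032e+00, -2.21483267e-04,  3.67814492e-01]), 'wrist_force': array([-0.03596585,  0.43147067,  0.27115231]), 'wrist_torque': array([0.04382477, 0.00219645, 0.03083917]), 'width': 0.09417573051736239}
```

View pics/top0.png

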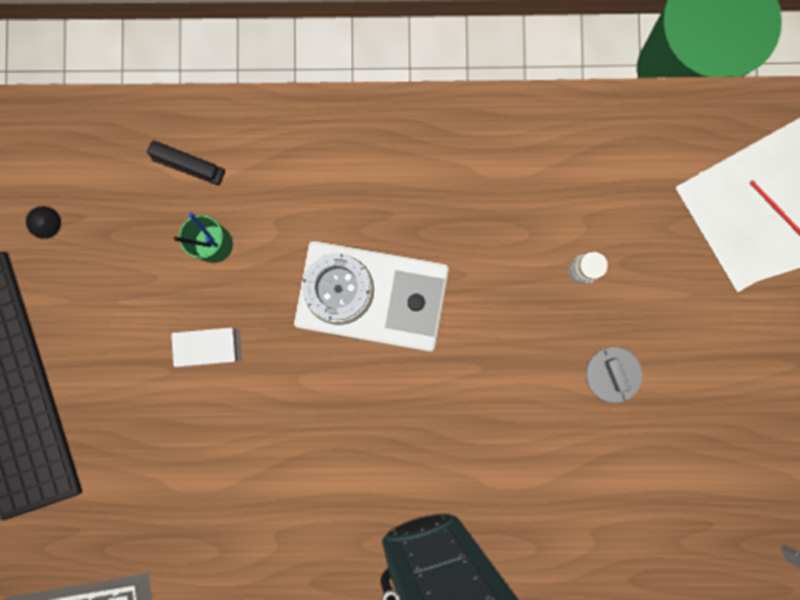

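View pics/scene0.png

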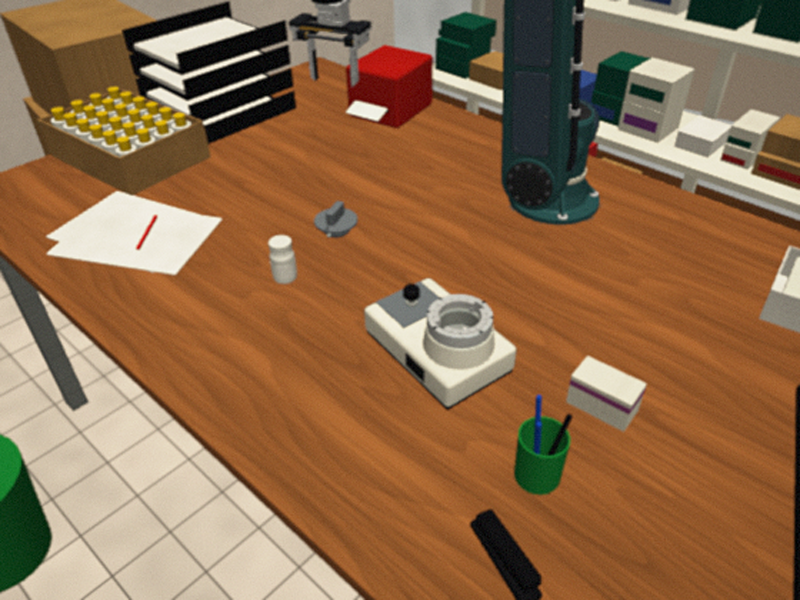

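The top view shows the bowl collar at (338,288), the knob at (416,302), the lid at (614,375) with its bar running (605,356)–(628,399), the bottle at (590,267), the carton at (205,347) and the pot at (203,238). The scene view confirms the layout.

Run:
```python
from h import *
c=cal("top")
P=lambda u,v,z: atz("top",(u+.5)*.7-.5,(v+.5)*.7-.5,z,c)
for nm,u,v,z in [("bowl",338,288,.124),("knob",416,302,.092),("lidflange",614.5,375,.032),("bar a",608,358,.062),("bar b",625,393,.062),("bottle",595,265,.088),("carton",205,347,.062),("pot",203,238,.09),
 ("c1",311,242,.06),("c2",448,265,.06),("c3",434,350,.06),("c4",295,327,.06)]: print(nm,P(u,v,z).round(4))
```

```text
bowl [0.5681 0.1796 0.124 ]
knob [0.5466 0.0554 0.092 ]
lidflange [ 0.4231 -0.2802  0.032 ]
bar a [ 0.4523 -0.2616  0.062 ]
bar b [ 0.3945 -0.2878  0.062 ]
bottle [ 0.6042 -0.2375  0.088 ]
carton [0.4776 0.4055 0.062 ]
pot [0.6555 0.4025 0.09  ]
c1 [0.6515 0.2294 0.06  ]
c2 [6.101e-01 3.000e-04 6.000e-02]
c3 [0.4685 0.0257 0.06  ]
c4 [0.5092 0.2566 0.06  ]
```

arm_command(
  series=[
    [1,2.64,-2.01,-0.23,0,0,0],
    [1,2.64,-2.01,-0.23,0,0,0],
    [1,2.64,-2.01,-0.23,0,0,0],
    [1,2.64,-2.01,-0.23,0,0,0],
    [1,2.64,-2.01,-0.23,0,0,0],
    [1,2.64,-2.01,-0.23,0,0,0],
    [1,2.64,-2.01,-0.23,0,0,0],
    [1,2.64,-2.01,-0.23,0,0,0],
    [1,2.64,-2.01,-0.23,0,0,0],
    [1,2.64,-2.01,-0.23,0,0,0],
    [1,2.64,-2.01,-0.23,0,0,0],
    [1,2.64,-2.01,-0.23,0,0,0],
    [1,2.64,-2.01,-0.23,0,0,0],
    [1,2.64,-2.01,-0.23,0,0,0],
    [1,2.64,-2.01,-0.23,0,0,0],
    [1,2.64,-2.01,-0.23,0,0,0],
    [1,2.64,-2.01,-0.23,0,0,0],
    [1,2.64,-2.01,-0.23,0,0,0],
    [1,2.64,-2.01,-0.23,0,0,0],
    [1,2.64,-2.01,-0.23,0,0,0],
  ],
)

```text
time: 2.1
tool_pos: [0.5462, 0.053, 0.2509]
ee_rot: [-3.141, 0.001, 0.368]
wrist_force: [0.3, -0.1, 0.4]
width: 0.094
```

arm_command(
  series=[
    [1,0,0,0,0,0,-0.13],
    [1,0,0,0,0,0,-0.13],
    [1,0,0,0,0,0,-0.13],
    [1,0,0,0,0,0,-0.13],
    [1,0,0,0,0,0,-0.13],
    [1,0,0,0,0,0,-0.13],
    [1,0,0,0,0,0,-0.13],
    [1,0,0,0,0,0,-0.11],
    [1,0,0,0,0,0,0],
    [1,0,0,0,0,0,0],
  ],
)

```text
time: 3.1
tool_pos: [0.5457, 0.0517, 0.251]
ee_rot: [-3.141, 0.0, 1.386]
wrist_force: [-0.2, 0.4, 0.4]
width: 0.0943
```

```bash
cat >> h.py <<'E'
def to(X,yaw):
    "tool-frame shift (cm) and turn to reach X, yaw pointing down (shift first at present orientation)"
    from scipy.spatial.transform import Rotation as Ro
    o=sensors.get_obs(); R=Ro.from_euler("xyz",o["ee_rot"]); G=Ro.from_euler("xyz",[np.pi,0,yaw])
    print("shift cm",(R.inv().apply(np.array(X)-o["tool_pos"])*100).round(2),"turn",(R.inv()*G).as_rotvec().round(3))
def st():
    o=sensors.get_obs(); print({k:np.round(o[k],4) for k in("time","tool_pos","ee_rot","wrist_force","wrist_torque","width","joint_positions")})
E
python3 - <<'E'
from h import *
st()
c=cal("wrist");cv2.imwrite("pics/w1.png",cv2.resize(eyes.snapshot("wrist"),(800,600),interpolation=cv2.INTER_CUBIC))
np.savez("w1.npz",*c)
print(-c[2].T@c[3],c[0][0,0],c[1]); print(proj("wrist",[.546,.052,.092],c)/.7,proj("wrist",[.568,.178,.124],c)/.7)
E
```

```text
{'time': np.float64(3.1), 'tool_pos': array([0.5457, 0.0517, 0.251 ]), 'ee_rot': array([-3.1408e+00,  3.0000e-04,  1.3855e+00]), 'wrist_force': array([-0.1786,  0.4276,  0.3632]), 'wrist_torque': array([ 0.0114, -0.0328,  0.0541]), 'width': np.float64(0.0943), 'joint_positions': array([-8.8000e-03,  7.9600e-02,  1.2895e+00, -1.0000e-04,  1.7733e+00,
        1.7640e-01])}
[0.55946908 0.12222825 0.4300496 ] 342.9104739656386 -0.03292677317829061
[401.89190836 275.60694522] [399.16330919  71.59213508]
```

View pics/w1.png

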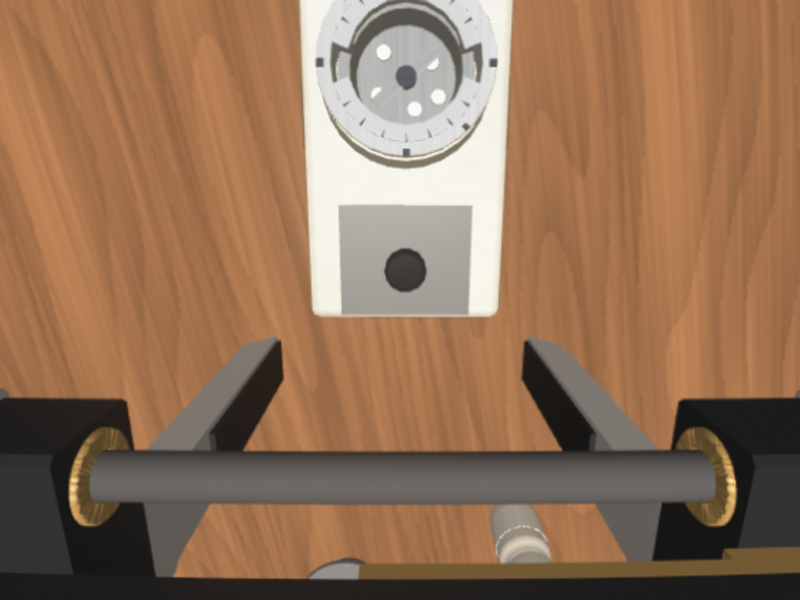

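The wrist view shows the knob top at (405.5,270), the collar entry ribs at (320,62) and (493,62), the lock rib at (407,153) and the half-way rib at (466,127).

Run:
```python
from h import *
z=np.load("w1.npz");c=[z[k] for k in z.files]
P=lambda u,v,h: atz("wrist",(u+.5)*.7-.5,(v+.5)*.7-.5,h,c)
a,b=P(320,62,.125),P(493,62,.125);d=b-a
print("bowl",(a+b)/2,np.linalg.norm(d),"millyaw",np.degrees(np.arctan2(d[1],d[0])))
print("lockrib",P(407,153,.125),"half",P(466,127,.125))
k=P(405.5,270,.092);print("knob",k)
e1,e2=P(313,316,.055),P(497,316,.055);d=e2-e1;print("edge yaw",np.degrees(np.arctan2(d[1],d[0])),np.linalg.norm(d))
to([k[0],k[1],.102],1.394)
```

```text
bowl [0.57301486 0.18239951 0.125     ] 0.09987031428508933 millyaw -10.595665543044223
lockrib [0.56404283 0.1322823  0.125     ] half [0.60115215 0.14054025 0.125     ]
knob [0.54911282 0.0556685  0.092     ]
edge yaw -10.585568103824377 0.14708827041033193
shift cm [ 0.45  0.26 14.91] turn [-0.001  0.    -0.008]
```

arm_command(
  series=[
    [1,0.2,0.15,2,0,0,0],
    [1,0.2,0.1,3,0,0,0],
    [1,0,0,3,0,0,0],
    [1,0,0,3,0,0,0],
    [1,0,0,3,0,0,0],
    [0.6,0,0,2.4,0,0,0],
    [0.4,0,0,1.2,0,0,0],
    [0.4,0,0,0.7,0,0,0],
    [0.4,0,0,0,0,0,0],
    [0.4,0,0,0,0,0,0],
    [0,0,0,0,0,0,0],
    [0,0,0,0,0,0,0],
    [0,0,0,0,0,0,0],
    [0,0,0,0,0,0,0],
  ],
)

```text
time: 4.55
tool_pos: [0.5484, 0.0554, 0.069]
ee_rot: [-3.14, -0.0, 1.388]
wrist_force: [-4.0, 0.4, 3.1]
width: 0.0288
```

arm_command(
  series=[
    [0,0,0,-0.2,0,0,0],
    [0,0,0,-0.2,0,0,0],
    [0,0,0,-0.2,0,0,0],
    [0,0,0,-0.2,0,0,0],
    [0,0,0,-0.2,0,0,0],
    [0,0,0,-0.2,0,0,0],
    [0,0,0,0,0,0,0],
    [0,0,0,0,0,0,0],
  ],
)

```text
time: 5.35
tool_pos: [0.5483, 0.0554, 0.0794]
ee_rot: [-3.139, 0.0, 1.388]
wrist_force: [-0.0, 1.6, -11.6]
width: 0.0287
```

arm_command(
  series=[
    [0,0,0,-0.1,0,0,0],
    [0,0,0,-0.1,0,0,0],
    [0,0,0,0,0,0,0],
    [0,0,0,0,0,0,0],
    [0,0,0,0,0,0,0],
  ],
)

```text
time: 5.85
tool_pos: [0.5482, 0.0554, 0.0796]
ee_rot: [-3.138, 0.0, 1.388]
wrist_force: [4.1, 2.6, -25.3]
width: 0.0287
```

arm_command(
  series=[
    [0,0,0,0.15,0,0,0],
    [0,0,0,0,0,0,0],
    [0.7,0,0,0,0,0,0],
    [0.7,0,0,0,0,0,0],
    [0.7,0,0,0,0,0,0],
    [1,0,0,-2,0,0,0],
    [1,0,0,-3,0,0,0],
    [1,0,0,-3,0,0,0],
    [1,1,0,-3,0,0,0],
    [1,2,0,-3,0,0,0],
    [1,2,0,0,0,0,0],
    [1,1,0,0,0,0,0],
    [1,0,0,0,0,0,0],
    [1,0,0,0,0,0,0],
  ],
)

```text
time: 7.25
tool_pos: [0.5597, 0.1137, 0.2207]
ee_rot: [-3.141, 0.001, 1.388]
wrist_force: [0.2, 0.2, -0.3]
width: 0.0939
```

Run:
```python
from h import *
st()
c=cal("wrist");cv2.imwrite("pics/w2.png",cv2.resize(eyes.snapshot("wrist"),(800,600),interpolation=cv2.INTER_CUBIC))
np.savez("w2.npz",*c)
```

```text
{'time': np.float64(7.25), 'tool_pos': array([0.5597, 0.1137, 0.2207]), 'ee_rot': array([-3.1412e+00,  1.0000e-03,  1.3878e+00]), 'wrist_force': array([ 0.1841,  0.154 , -0.2925]), 'wrist_torque': array([-0.0662, -0.0465,  0.0194]), 'width': np.float64(0.0939), 'joint_positions': array([ 1.0170e-01,  1.3280e-01,  1.2908e+00, -9.0000e-04,  1.7188e+00,
        2.8460e-01])}
```

View pics/w2.png

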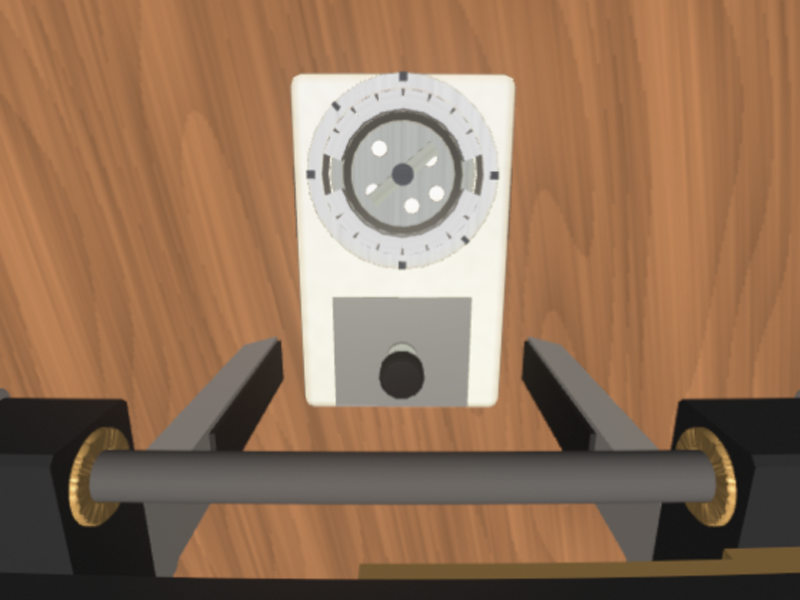

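Run:
```python
from h import *
z=np.load("w2.npz");c=[z[k] for k in z.files]
P=lambda u,v,h: atz("wrist",(u+.5)*.7-.5,(v+.5)*.7-.5,h,c)
pp=[P(*q,.125) for q in[(310.5,174.5),(494,175.5),(403,76),(402,265),(336,106),(465,240)]]
for i in(0,2,4):
    d=pp[i+1]-pp[i];print((pp[i]+pp[i+1])/2,np.linalg.norm(d),np.degrees(np.arctan2(d[1],d[0])))
print("knob",P(402,373,.104))
to([.3685,-.305,.2],.426)
```

```text
[0.57280113 0.18235162 0.125     ] 0.10021466244897007 -10.771654192219225
[0.57295637 0.18254516 0.125     ] 0.10039311406737277 -100.76910676345054
[0.57291414 0.18230084 0.125     ] 0.10017661276631545 -55.81901742200937
knob [0.5498854  0.05923583 0.104     ]
shift cm [-44.63 -11.15   2.1 ] turn [-0.     0.001  0.961]
```

arm_command(
  series=[
    [1,-2.8,-0.7,0,0,0,0],
    [1,-2.8,-0.7,0,0,0,0],
    [1,-2.8,-0.7,0,0,0,0],
    [1,-2.8,-0.7,0,0,0,0],
    [1,-2.8,-0.7,0,0,0,0],
    [1,-2.8,-0.7,0,0,0,0],
    [1,-2.8,-0.7,0,0,0,0],
    [1,-2.8,-0.7,0,0,0,0],
    [1,-2.8,-0.7,0.3,0,0,0],
    [1,-2.8,-0.7,0.3,0,0,0],
    [1,-2.8,-0.7,0.3,0,0,0],
    [1,-2.8,-0.7,0.3,0,0,0],
    [1,-2.8,-0.7,0.3,0,0,0],
    [1,-2.8,-0.7,0.3,0,0,0],
    [1,-2.8,-0.7,0.3,0,0,0],
    [1,-2.6,-0.65,0,0,0,0],
  ],
)

```text
time: 8.9
tool_pos: [0.3673, -0.3053, 0.1989]
ee_rot: [-3.14, -0.001, 1.386]
wrist_force: [0.4, 0.1, -0.1]
width: 0.0938
```

arm_command(
  series=[
    [1,0,0,0,0,0,0.138],
    [1,0,0,0,0,0,0.138],
    [1,0,0,0,0,0,0.138],
    [1,0,0,0,0,0,0.138],
    [1,0,0,0,0,0,0.138],
    [1,0,0,0,0,0,0.138],
    [1,0,0,0,0,0,0.133],
    [1,0,0,0,0,0,0],
    [1,0,0,0,0,0,0],
  ],
)

```text
time: 9.8
tool_pos: [0.3686, -0.3042, 0.1996]
ee_rot: [-3.141, 0.001, 0.429]
wrist_force: [-0.1, -0.9, 0.2]
width: 0.094
```

Run:
```python
from h import *
st()
c=cal("wrist");cv2.imwrite("pics/w3.png",cv2.resize(eyes.snapshot("wrist"),(800,600),interpolation=cv2.INTER_CUBIC))
np.savez("w3.npz",*c)
```

```text
{'time': np.float64(9.8), 'tool_pos': array([ 0.3686, -0.3042,  0.1996]), 'ee_rot': array([-3.141e+00,  5.000e-04,  4.286e-01]), 'wrist_force': array([-0.0645, -0.9012,  0.2078]), 'wrist_torque': array([0.0149, 0.0033, 0.0038]), 'width': np.float64(0.094), 'joint_positions': array([-8.0860e-01, -7.2600e-02,  1.5431e+00, -3.0000e-04,  1.6718e+00,
        3.3360e-01])}
```

View pics/w3.png

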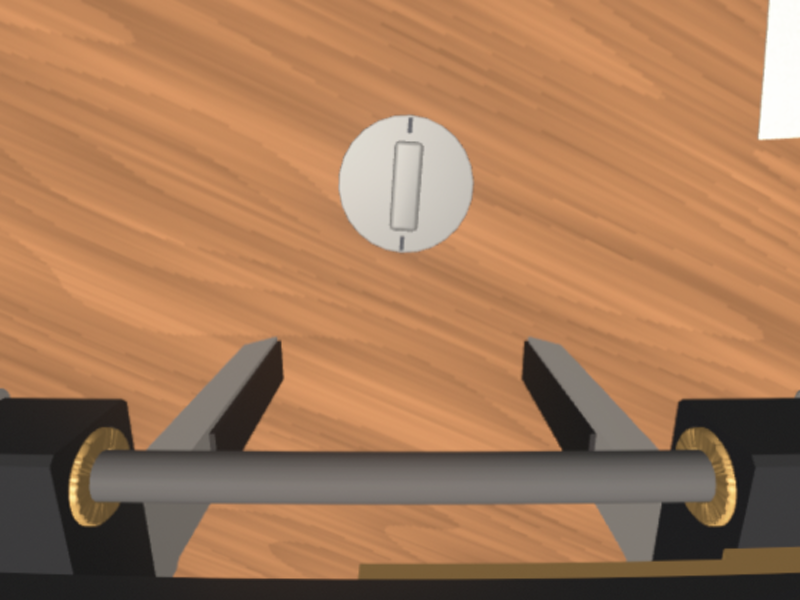

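The lid flange is centred at (406,184), its pin marks are at (410,125) and (402,243), and the bar is centred at (406.5,186).

Run:
```python
from h import *
z=np.load("w3.npz");c=[z[k] for k in z.files]
P=lambda u,v,h: atz("wrist",(u+.5)*.7-.5,(v+.5)*.7-.5,h,c)
print(P(406,184,.032),P(406.5,186,.062))
a,b=P(402,243,.032),P(410,125,.032);d=b-a;print((a+b)/2,np.degrees(np.arctan2(d[1],d[0])))
a,b=P(403.5,230,.062),P(410,142,.062);d=b-a;print((a+b)/2,np.degrees(np.arctan2(d[1],d[0])),np.linalg.norm(d))
y=np.arctan2(d[1],d[0]); m=(P(406,184,.032)+P(406.5,186,.062))/2
to([m[0],m[1],.036],y)
```

```text
[ 0.42735472 -0.28019391  0.032     ] [ 0.42693105 -0.28047784  0.062     ]
[ 0.42636478 -0.280567    0.032     ] 20.718570926603316
[ 0.42649064 -0.28080898  0.062     ] 20.389184850670016 0.0546359199314982
shift cm [ 6.31  0.26 16.37] turn [-0.     0.     0.073]
```

arm_command(
  series=[
    [1,2.1,0.1,1,0,0,0],
    [1,2.1,0.1,2,0,0,0],
    [1,2.1,0.06,2,0,0,0.073],
    [1,0,0,3,0,0,0],
    [0.6,0,0,3,0,0,0],
    [0.5,0,0,2.5,0,0,0],
    [0.4,0,0,1.5,0,0,0],
    [0.4,0,0,1,0,0,0],
    [0.4,0,0,0.3,0,0,0],
    [0.4,0,0,0,0,0,0],
    [0.4,0,0,0,0,0,0],
  ],
)

```text
time: 10.95
tool_pos: [0.4283, -0.281, 0.0381]
ee_rot: [3.14, -0.001, 0.354]
wrist_force: [0.2, 0.5, -0.2]
width: 0.0414
```

arm_command(
  series=[
    [0,0,0,0,0,0,0],
    [0,0,0,0,0,0,0],
    [0,0,0,0,0,0,0],
    [0,0,0,0,0,0,0],
    [0,0,0,0,0,0,0],
  ],
)

```text
time: 11.45
tool_pos: [0.4279, -0.2805, 0.0375]
ee_rot: [3.141, -0.0, 0.354]
wrist_force: [0.3, 0.8, 1.9]
width: 0.0177
```

arm_command(
  series=[
    [0,0,0,-0.5,0,0,0],
    [0,0,0,-1,0,0,0],
    [0,0,0,-2,0,0,0],
    [0,0,0,-3,0,0,0],
    [0,0,0,-3,0,0,0],
    [0,0,0,-3,0,0,0],
    [0,0,0,-2.5,0,0,0],
    [0,0,0,-1.5,0,0,0],
  ],
)

```text
time: 12.25
tool_pos: [0.4283, -0.2809, 0.2051]
ee_rot: [3.138, -0.002, 0.354]
wrist_force: [0.3, 0.7, -2.3]
width: 0.0177
```

arm_command(
  series=[
    [0,0.8,-1.0,0,0,0,0],
    [0,1.6,-2.1,0,0,0,0],
    [0,1.7,-2.2,0,0,0,0],
    [0,1.7,-2.2,0,0,0,0],
    [0,1.7,-2.2,0,0,0,0],
    [0,1.7,-2.2,0,0,0,0],
    [0,1.7,-2.2,0,0,0,0],
    [0,1.7,-2.2,0,0,0,0],
    [0,1.7,-2.2,0,0,0,0],
    [0,1.7,-2.2,0,0,0,0],
    [0,1.7,-2.2,0,0,0,0],
    [0,1.7,-2.2,0,0,0,0],
    [0,1.7,-2.2,0,0,0,0],
    [0,1.7,-2.2,0,0,0,0],
    [0,1.7,-2.2,0,0,0,0],
    [0,1.7,-2.2,0,0,0,0],
    [0,1.7,-2.2,0,0,0,0],
    [0,1.6,-2.1,0,0,0,0],
    [0,0.8,-1.0,0,0,0,0],
  ],
)

```text
time: 14.15
tool_pos: [0.5748, 0.195, 0.1994]
ee_rot: [-3.14, 0.004, 0.356]
wrist_force: [-0.3, -1.1, -2.5]
width: 0.0178
```

arm_command(
  series=[
    [0,0,0,0,0,0,-0.09],
    [0,0,0,0,0,0,-0.14],
    [0,0,0,0,0,0,-0.14],
    [0,0,0,0,0,0,-0.14],
    [0,0,0,0,0,0,-0.14],
    [0,0,0,0,0,0,-0.14],
    [0,0,0,0,0,0,-0.14],
    [0,0,0,0,0,0,-0.14],
    [0,0,0,0,0,0,-0.14],
    [0,0,0,0,0,0,-0.14],
    [0,0,0,0,0,0,-0.14],
    [0,0,0,0,0,0,-0.14],
    [0,0,0,0,0,0,-0.14],
    [0,0,0,0,0,0,-0.14],
    [0,0,0,0,0,0,-0.14],
    [0,0,0,0,0,0,-0.14],
    [0,0,0,0,0,0,-0.14],
    [0,0,0,0,0,0,-0.14],
    [0,0,0,0,0,0,-0.12],
    [0,0,0,0,0,0,0],
  ],
)

```text
time: 16.15
tool_pos: [0.5752, 0.1921, 0.2006]
ee_rot: [-3.14, -0.002, 2.943]
wrist_force: [-0.1, -0.6, -1.6]
width: 0.0175
```

Run:
```python
from h import *
st()
to([.5729-.0008*np.cos(.1876)*1,.1824+.0008*np.sin(.1876),.18],2.954)
c=cal("wrist");cv2.imwrite("pics/w4.png",cv2.resize(eyes.snapshot("wrist"),(800,600),interpolation=cv2.INTER_CUBIC))
np.savez("w4.npz",*c)
```

```text
{'time': np.float64(16.15), 'tool_pos': array([0.5752, 0.1921, 0.2006]), 'ee_rot': array([-3.1402e+00, -2.3000e-03,  2.9432e+00]), 'wrist_force': array([-0.1487, -0.5919, -1.6197]), 'wrist_torque': array([ 0.0579, -0.1575,  0.0069]), 'width': np.float64(0.0175), 'joint_positions': array([ 2.2900e-01,  2.1650e-01,  1.2338e+00, -3.0000e-04,  1.6940e+00,
       -1.1435e+00])}
shift cm [ 0.11 -0.99  2.06] turn [-0.001 -0.002 -0.011]
```

View pics/w4.png

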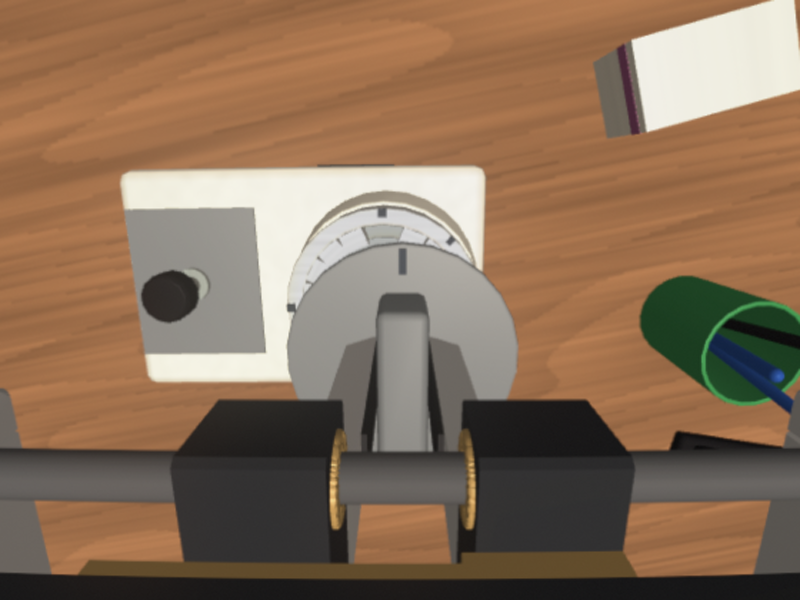

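arm_command(
  series=[
    [0,0.06,-0.5,0,0,0,-0.011],
    [0,0.05,-0.49,0.5,0,0,0],
    [0,0,0,1,0,0,0],
    [0,0,0,1,0,0,0],
    [0,0,0,0.8,0,0,0],
    [0,0,0,0,0,0,0],
    [0,0,0,0,0,0,0],
  ],
)

```text
time: 16.9
tool_pos: [0.5729, 0.1829, 0.1684]
ee_rot: [-3.141, -0.001, 2.955]
wrist_force: [0.4, -0.4, -1.6]
width: 0.0177
```

Run:
```python
from h import *
st()
to([.5721,.18255,.136],2.954)
c=cal("wrist");im=eyes.snapshot("wrist");cv2.imwrite("pics/w5.png",cv2.resize(im[90:300,140:420],(800,600),interpolation=cv2.INTER_CUBIC))
np.savez("w5.npz",*c)
```

```text
{'time': np.float64(16.9), 'tool_pos': array([0.5729, 0.1829, 0.1684]), 'ee_rot': array([-3.1411e+00, -9.0000e-04,  2.9548e+00]), 'wrist_force': array([ 0.3949, -0.4393, -1.6436]), 'wrist_torque': array([ 0.1008, -0.0805, -0.0122]), 'width': np.float64(0.0177), 'joint_positions': array([ 2.1480e-01,  2.1180e-01,  1.3030e+00, -1.0000e-04,  1.6278e+00,
       -1.1692e+00])}
shift cm [ 0.07 -0.04  3.24] turn [-0.    -0.001  0.001]
```

View pics/w5.png

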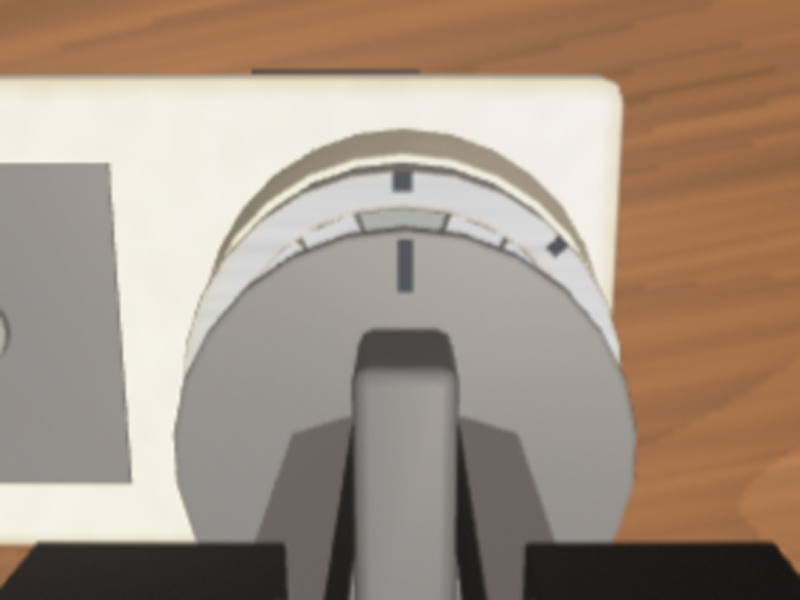

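Run:
```python
from h import *
z=np.load("w5.npz");c=[z[k] for k in z.files]
P=lambda u,v,h: atz("wrist",(u+.5)*.35+139.5,(v+.5)*.35+89.5,h,c)
def mill(p):
    a=-.1876; d=p[:2]-[.5729,.1824]; return np.array([d@[np.cos(a),np.sin(a)],d@[-np.sin(a),np.cos(a)]])*1000
for n,q in dict(mark0=(405,240,.1629),mark1=(405,292,.1629),L=(174,440,.160),R=(636,440,.160),front=(405,231,.160),rib=(402,181,.125),gapl=(358,213,.124),gapr=(450,213,.124),half=(557,246,.125),bar=(405,372,.193),TCP=None).items() if False else [("mark0",(405,240,.1629)),("mark1",(405,292,.1629)),("L",(174,440,.160)),("R",(636,440,.160)),("front",(405,231,.163)),("rib",(402,181,.125)),("gapl",(358,213,.124)),("gapr",(450,213,.124)),("half",(557,246,.125)),("barend",(405,372,.193))]: print(n,mill(P(*q)).round(1))
print("tcp",mill(np.array([.5729,.1829])))
```

```text
mark0 [-42.8   0.9]
mark1 [-32.8   0.9]
L [ -1.4 -46. ]
R [-1.6 47.9]
front [-44.5   0.9]
rib [-50.5   0.2]
gapl [-43.1  -9.9]
gapr [-43.1  11.1]
half [-35.8  35.7]
barend [-25.6   1. ]
tcp [-0.09325077  0.49122733]
```

arm_command(
  series=[
    [0,0.12,-0.08,0,0,0,0],
    [0,0,0,0.5,0,0,0],
    [0,0,0,0.5,0,0,0],
    [0,0,0,0.5,0,0,0],
    [0,0,0,0.3,0,0,0],
    [0,0,0,0.2,0,0,0],
    [0,0,0,0,0,0,0],
    [0,0,0,0,0,0,0],
  ],
)

```text
time: 17.75
tool_pos: [0.5718, 0.1823, 0.1491]
ee_rot: [3.142, 0.0, 2.955]
wrist_force: [-0.0, 0.2, -1.7]
width: 0.0177
```

arm_command(
  series=[
    [0,0,0,0.3,0,0,0],
    [0,0,0,0.3,0,0,0],
    [0,0,0,0.3,0,0,0],
    [0,0,0,0.2,0,0,0],
    [0,0,0,0.2,0,0,0],
    [0,0,0,0,0,0,0],
    [0,0,0,0,0,0,0],
  ],
)

```text
time: 18.45
tool_pos: [0.5718, 0.1823, 0.1359]
ee_rot: [-3.142, 0.0, 2.955]
wrist_force: [0.2, 0.2, -0.6]
width: 0.0177
```

arm_command(
  series=[
    [0,0,0,0.1,0,0,0],
    [0,0,0,0.05,0,0,0],
    [0,0,0,0,0,0,0],
    [0,0,0,0,0,0,0],
  ],
)

```text
time: 18.85
tool_pos: [0.572, 0.1823, 0.1356]
ee_rot: [3.141, 0.001, 2.955]
wrist_force: [-1.6, -0.9, 4.9]
width: 0.0176
```

arm_command(
  series=[
    [0,0,0,0,0,0,0.06],
    [0,0,0,0,0,0,0.06],
    [0,0,0,0,0,0,0.06],
    [0,0,0,0,0,0,0.06],
    [0,0,0,0,0,0,0.06],
    [0,0,0,0,0,0,0.06],
    [0,0,0,0,0,0,0],
    [0,0,0,0,0,0,0],
  ],
)

```text
time: 19.65
tool_pos: [0.5725, 0.1824, 0.1355]
ee_rot: [3.14, 0.002, 2.596]
wrist_force: [0.2, 0.1, 5.4]
width: 0.018
```

arm_command(
  series=[
    [0,0,0,0,0,0,0.06],
    [0,0,0,0,0,0,0.06],
    [0,0,0,0,0,0,0.06],
    [0,0,0,0,0,0,0.06],
    [0,0,0,0,0,0,0.06],
    [0,0,0,0,0,0,0.06],
    [0,0,0,0,0,0,0.06],
    [0,0,0,0,0,0,0],
    [0,0,0,0,0,0,0],
    [0,0,0,0,0,0,0],
  ],
)

```text
time: 20.65
tool_pos: [0.5726, 0.1824, 0.1355]
ee_rot: [3.139, 0.001, 2.176]
wrist_force: [0.3, -0.0, 6.2]
width: 0.0176
```

Run:
```python
from h import *
st()
c=cal("wrist");cv2.imwrite("pics/w6.png",cv2.resize(eyes.snapshot("wrist"),(800,600),interpolation=cv2.INTER_CUBIC))
np.savez("w6.npz",*c)
```

```text
{'time': np.float64(20.65), 'tool_pos': array([0.5726, 0.1824, 0.1355]), 'ee_rot': array([3.1393e+00, 1.1000e-03, 2.1761e+00]), 'wrist_force': array([ 0.3466, -0.0358,  6.2369]), 'wrist_torque': array([-0.07  ,  0.0329, -0.101 ]), 'width': np.float64(0.0176), 'joint_positions': array([ 2.1420e-01,  2.2080e-01,  1.3576e+00, -1.0000e-04,  1.5607e+00,
       -3.9110e-01])}
```

View pics/w6.png

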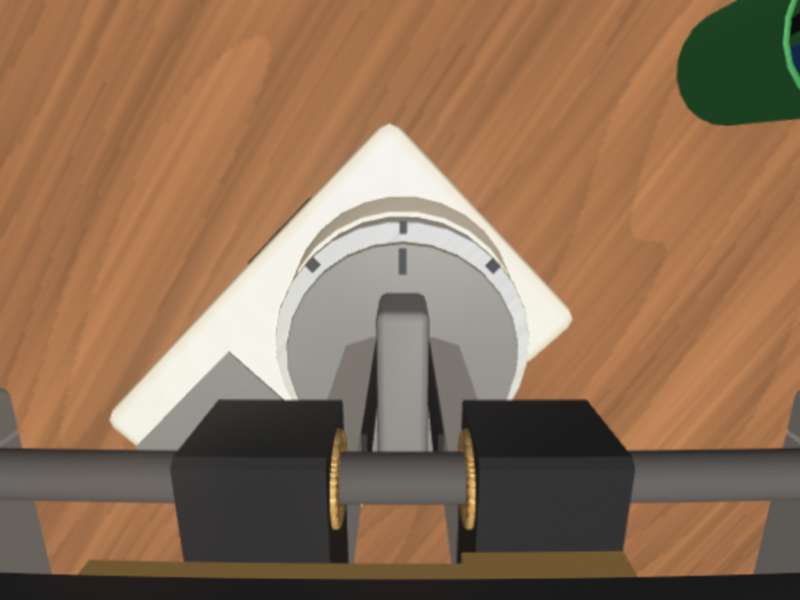

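The lid's mark (402.5,262) lines up with the half-way rib (403,228). The flange sits concentric on the collar, and the wrist reads about 0.1 N m of spring torque.

Run:
```python
from h import *
st(); print(job.close_job())
```

```text
{'time': np.float64(20.7), 'tool_pos': array([0.5725, 0.1824, 0.1355]), 'ee_rot': array([3.1393e+00, 1.1000e-03, 2.1761e+00]), 'wrist_force': array([-0.0393, -0.2515,  5.5402]), 'wrist_torque': array([-0.0618,  0.005 , -0.0002]), 'width': np.float64(0.0178), 'joint_positions': array([ 2.1420e-01,  2.2080e-01,  1.3576e+00, -1.0000e-04,  1.5607e+00,
       -3.9110e-01])}
the job is handed in; nothing more can be done
None
```

I switched the mill on, fitted the lid and turned it half-way to the lock. I handed the job in at 20.7 s of the 56 s with the fingers still holding the lid there. The hand-in gave no verdict.

- **Knob:** I pulled it up about 10.6 mm, until the wrist force reached 25 N with no further travel. Later pictures showed it still raised. In the last picture the knob itself is hidden by the gripper, so I did not check it again at the very end.
- **Lid:** It went in without resistance and seated about where expected, at a TCP height of 0.1355 m, with a light downward press of about 6 N. After 44.6 degrees clockwise, its mark lines up with the half-way rib and the flange is concentric on the collar.
- **Spring torque:** The wrist read about -0.10 N m in one reading and about 0 in the last one before hand-in. That sensor is noisy, so only the picture and the tool angle reliably confirm the lid's position.
- **Lid offset in the grip:** The pictures disagreed by 1 to 2 mm on how far off-centre the lid was gripped along its bar. I corrected by 1.2 mm before lowering it.
- **Bystanders:** I did not go near the bottle, carton or pen pot, and saw no contact. I did not measure their positions again.

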